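Tighten the cap and hold the bottle up

ROBOT

A 6-joint arm with a two-finger parallel gripper is mounted at the origin on a cart in front of the work surface, level with it; the furniture and walls round the work are solid. World frame = base frame: x ahead of the robot, y to its left, z up, the work surface at z = 0. Lengths are in m, angles in rad, forces in N, time in s.
With the tool pointing down it reaches from about 0.425 to 0.95 m from the base axis. Payload 3.5 kg.
Tool frame: the origin (TCP) lies at the very end of the fingers, on their centre line; the grasp point (between the pads) lies 19 mm behind it (ctrl.grip_point_offset is the distance from the TCP to the grasp point, in m); z points along the fingers, y is the line along which they close (so a half turn about z gives the same grasp; the last joint's range is limited). The gripper opens to 85 mm and grips with 20 to 120 N. Pads are 22 mm wide; open, the fingers measure 114 mm over their backs; the gripper's body (76 mm by 85 mm) begins 54 mm behind the grasp point. The pads swing forward as they close: fully open they stand 13 mm farther back than shut.
Start: joints at [-1.483, 0.286, 1.577, -0, 1.279, -0.15], TCP at [0.159, -0.656, 0.231] pointing down, gripper open.
Joint ranges: [-2.77, 2.77], [-0.9, 2.22], [0.21, 2.48], [-1.53, 4.67], [0.24, 2.81], [-2.84, 2.84]. Speed limits (rad/s): [2.79, 2.79, 3.14, 3.14, 3.14, 3.14].

INTERFACE

Orientations are given as a unit quaternion [x, y, z, w].
In Python, from plant import telemetry, vision, ctrl gives the robot as it stands.
- The arm moves only by the tool arm_command, never from a script. Its argument "series" is one flat list of numbers, 7 for each row, row after row: the shift along the tool's x, y, z in cm, then the turn, a rotation vector about the tool's x, y, z in degrees, then the closure, from 0 (fully open) to 1 (shut). A call has 1 to 10 rows; each row is the pose to reach, as a shift and turn from the pose commanded when the call began, along the tool's axes at that moment; what a row does not reach only later rows make up. A row lasts 1/12 s, in which the tool goes at most 41.7 mm and 7.16 degrees, less where a joint would pass 70% of its speed; a pose out of reach is approached as far as the arm can. A call with a gripper value outside its range is refused whole. The fingers move at their own pace and stop on an object; "force" is the grip in N (left out, the last holds). Time passes only in rows, so rows that repeat a pose let the fingers close. It gives the time, the measured TCP pose, the force, the opening and the grip force at its end, in the units of the state.
- telemetry.get_state(): the state, without advancing time (a new reading comes with each control period).
- vision.read_camera(name): name is "side" or "top" or "wrist"; returns a dict with "color" (384x512x3 uint8, blue, green, red), "K" (3x3 intrinsics, pixels), "rvec" (rotation vector, rad) and "tvec" (3), from world to camera coordinates, as OpenCV has them; the wrist camera has in their place "T_tool_cam" (4x4, takes a point from camera to tool coordinates, whose origin is the TCP and whose axes are the flange's). Camera axes: x right, y down, z forward; pixel columns grow to the right and rows downward; lengths in m; the calibration is good to about 2 mm. A picture is of the moment at which its call begins: read the wrist's pose just before it. There is no depth.
- ctrl.sign_off(): hands the job in; it is judged then, once.
The state is a dict: "time": time; "qpos": joint angles; "dq": joint speeds; "joint_efforts": joint torques, N m; "eef_pos": TCP position; "tcp_rot": TCP orientation; "contact_force": force on the tool from outside, world axes, zero at the start; "wrist_torque": the same for the moment, N m; "opening": opening from 0.0 (shut) to 1.0 (fully open); "finger_force": force on a finger pad.
Only numpy, scipy, OpenCV 4.12 (cv2) and the standard library are available. Lean on these libraries where they do the work, as an engineer would, in place of code of your own. Each camera call takes 0.05 s, during which the arm holds its last target. There are 200 camera calls.

TASK

The square amber bottle with the black cap stands in a wooden holder with its cap loose. While it still stands in the holder, screw the cap fully clockwise until it stops, and only then lift the bottle straight up out of the holder and hold it upright and still right above the holder, its underside at least 10 cm over the holder's top, for three seconds, cap still tight. The program finishes while the robot is still holding the bottle up there; never tip the bottle, and leave the green bottle, the roll of tape and the wood offcut where they are.

Things in the scene. Friction and masses are not known exactly. Their poses are not given: they have to be found in the camera images.
- amber_bottle: closed square amber glass bottle, loose, 0.2 to 0.5 kg: body 50 x 50 mm, 75 mm tall (edges rounded 6 mm), above it a round neck 27 mm in diameter up to z = 88 mm, and on the neck the black cap. 116 mm tall with the cap. Origin at the centre of its underside, z up along the bottle; x and y square to its sides. At the start it stands in the pocket of holder_a, which keeps it from turning (play about 1.5 mm each side)
- cap (a joint): turn of the black screw cap on the amber bottle, rad: 0 = fully tight (solid stop), positive = unscrewed (anticlockwise seen from above); 0.8 to 2.2 at the start, 3.0 at most. The cap turns in place (it does not rise or come off), needs about 0.05 N m to turn and stays where it is left. It carries the bottle when that is lifted by the cap. A white bar on the cap's top lines up with the white mark on the bottle's shoulder when tight
- cap_top (a point): centre of the top face of the black cap: a round, finely ribbed cap 40 mm in diameter and 28 mm tall, on the bottle's axis 116 mm above the bottle's underside; 13 mm of free height lie between the cap's lower rim and the square body of the bottle
- holder_a: plywood block 96 x 96 mm, 40 mm tall, screwed to the table, with a 53 mm square pocket 30 mm deep (pocket floor 10 mm above the table) that holds the amber bottle. Origin at the centre of its underside on the table, z up
- holder_b: the same kind of block, screwed to the table, holding the green bottle; origin at the centre of its underside
- green_bottle: bystander: loose bottle of the same shape and size, green with a tight yellow cap, standing in holder_b; origin at the centre of its underside
- masking_tape: bystander: loose roll of masking tape, 96 mm across, 24 mm tall, lying flat; origin at the centre of its underside
- offcut: bystander: loose planed timber offcut, 40 x 120 x 22 mm, long in its own y; origin at the centre of its underside
There are look-alikes about, which are no part of the job. Leave any blue look-alike of the amber_bottle alone.

How it is judged:
On the way, in this order (a step that is already met when the one before it is completed fails the run):
1. the cap is screwed tight (within 0.12 rad of its stop) while the bottle stands in its holder (value of joint cap below 0.12 rad and z of amber_bottle in the frame of holder_a below 0.02 m), for 0.1 s.
2. the bottle is held by the gripper upright and still with its underside at least 90 mm above the top of the holder and within 100 mm of it sideways, for 2.5 s (z of amber_bottle in the frame of holder_a above 0.13 m and horizontal distance between amber_bottle and holder_a below 0.1 m and value of joint cap below 0.15 rad and angle between amber_bottle's own z axis and vertical below 0.12 rad and linear speed of amber_bottle below 0.03 m/s and angular speed of amber_bottle below 0.25 rad/s and contact force between amber_bottle and the fingers above 1 N), for 2.5 s.
At the end, for the whole second after the job is handed in: the gripper holds the amber bottle, underside 90 mm or more above its holder's top and 100 mm or less aside, within 0.12 rad of upright, still (0.03 m/s, 0.25 rad/s), touching no holder or bottle, cap within 0.15 rad of tight; green bottle, tape and offcut within 30 mm of their places (all of step 2 and contact force between amber_bottle and holder_a below 0.1 N and contact force between amber_bottle and holder_b below 0.1 N and contact force between amber_bottle and green_bottle below 0.1 N and distance of each of green_bottle, masking_tape, offcut from where it was at the start of the episode below 0.03 m); the arm keeps its last pose, push and grip.
It fails at once if the amber bottle is lifted out of its holder with the cap not tight (z of amber_bottle in the frame of holder_a above 0.035 m and value of joint cap above 0.25 rad).
It fails at once if the amber bottle is tipped by more than 0.35 rad (angle between amber_bottle's own z axis and vertical above 0.35 rad).
It fails at once if the green bottle, the tape or the offcut is pushed more than 30 mm away (distance of any of green_bottle, masking_tape, offcut from where it was at the start of the episode above 0.03 m).
It also fails if it takes over 58 s, if anything falls off the work surface, if the arm or the gripper's body presses on something with over 40 N, if the wrist force passes 120 N, or if a joint passes its speed limit or range.

## Working session

There is one attempt and no reset: what is moved stays moved. The work goes in short steps, Python scripts to look and compute and a tool call to move; the robot and the scene stay as the last step left them, time stands still between calls to the robot, and variables do not carry over. Pictures are saved under pics/ and viewed, at most 10 in all, crops included, and the job is handed in when it is done.

Besides the shell and the picture viewer there is one more tool, called after "Request:" as name(argument=value, ...) on one line, values as JSON. arm_command: Moves the arm, as the interface text tells. Its arguments: {"type":"object","properties":{"series":{"type":"array","items":{"type":"number"}},"force":{"type":"number"}},"required":["series"]}

```bash
mkdir -p pics; ls
python3 - <<'E'
from plant import telemetry, vision, ctrl
import cv2, pickle
print(telemetry.get_state(), ctrl.grip_point_offset)
d={}
for n in ("side","top"):
    d[n]=vision.read_camera(n); cv2.imwrite(f"pics/{n}0.png",d[n]["color"]); print(n,{k:v for k,v in d[n].items() if k!="color"})
pickle.dump(d,open("cams0.pkl","wb"))
E
```

```text
pics
{'time': 0.0, 'qpos': array([-1.48300958e+00,  2.87156506e-01,  1.57818879e+00,  3.04398569e-05,
        1.27859657e+00, -1.50006876e-01]), 'dq': array([ 1.89678886e-03, -6.99561863e-04, -9.76636852e-05, -2.17107606e-04,
       -4.44580552e-04,  7.53031377e-04]), 'joint_efforts': array([-6.33741183e-04, -4.05981088e+01, -2.92628664e+01, -1.18246703e-04,
        5.82289285e-03, -5.01378864e-06]), 'eef_pos': array([ 0.15897514, -0.65533304,  0.2299469 ]), 'tcp_rot': array([ 9.92939934e-01,  1.18612429e-01,  5.10988479e-05, -1.17358736e-03]), 'contact_force': array([ 0.62116054, -0.51298669, -0.54863403]), 'wrist_torque': array([-0.02027316,  0.05754429,  0.05397505]), 'finger_force': 0.0, 'opening': 1.0026221244055769} 0.0187
side {'K': array([[480.09337384,   0.        , 252.40451437],
       [  0.        , 480.09337384, 203.85409816],
       [  0.        ,   0.        ,   1.        ]]), 'rvec': array([ 0.34392079, -2.72210654,  1.24767305]), 'tvec': array([0.40354629, 0.30556759, 1.11777248])}
top {'K': array([[439.83654537,   0.        , 252.90771765],
       [  0.        , 439.83654537, 191.54320316],
       [  0.        ,   0.        ,   1.        ]]), 'rvec': array([ 2.18814993, -2.14888285,  0.10009375]), 'tvec': array([-0.23352785,  0.45647064,  1.07018552])}
```

View pics/top0.png

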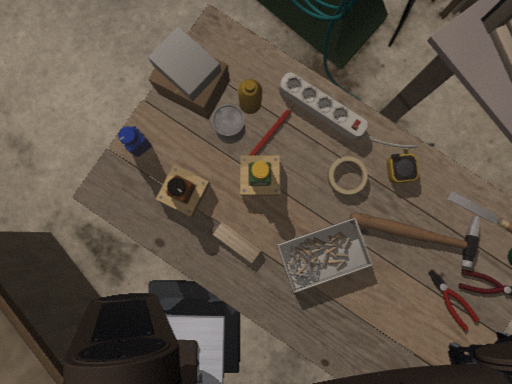

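View pics/side0.png

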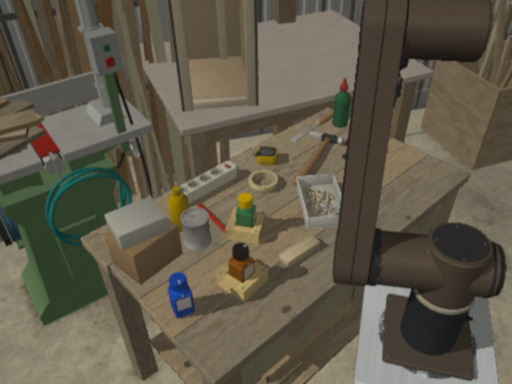

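The top view shows the amber bottle with its black cap at about (179,187) in a plywood holder, and the green bottle with its yellow cap at (260,172) in the other holder. The tape is at (348,176) and the offcut at (238,243). In the side view the amber bottle is at (240,262).

Candidates in the top view are amber/black at (179,187), the blue look-alike at (131,139), green/yellow at (260,172) and a yellow bottle at (250,95). Only the one at (179,187) is amber, black-capped and in a holder. I'll confirm that in an enlarged crop.

```bash
python3 - <<'E'
import pickle,cv2,numpy as np
d=pickle.load(open("cams0.pkl","rb"))
a=cv2.resize(d["top"]["color"][150:230,140:220],(400,400),interpolation=cv2.INTER_CUBIC)
b=cv2.resize(d["side"]["color"][230:310,200:280],(400,400),interpolation=cv2.INTER_CUBIC)
cv2.imwrite("pics/crop0.png",np.hstack([a,b]))
E
cat > h.py <<'E'
import numpy as np, cv2
from scipy.spatial.transform import Rotation as R
def ray(c,px):
    "world origin and direction of a pixel of a fixed camera"
    M=R.from_rotvec(c["rvec"]).as_matrix(); u=np.linalg.solve(c["K"],[px[0],px[1],1.])
    return -M.T@c["tvec"], M.T@u
def on_plane(c,px,z):
    o,v=ray(c,px); return o+v*(z-o[2])/v[2]
def wray(c,s,px):
    Rt=R.from_quat(s["tcp_rot"]).as_matrix(); T=c["T_tool_cam"]
    u=T[:3,:3]@np.linalg.solve(c["K"],[px[0],px[1],1.])
    return s["eef_pos"]+Rt@T[:3,3], Rt@u
def w_plane(c,s,px,z):
    o,v=wray(c,s,px); return o+v*(z-o[2])/v[2]
E
```

```text
(no output)
```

View pics/crop0.png

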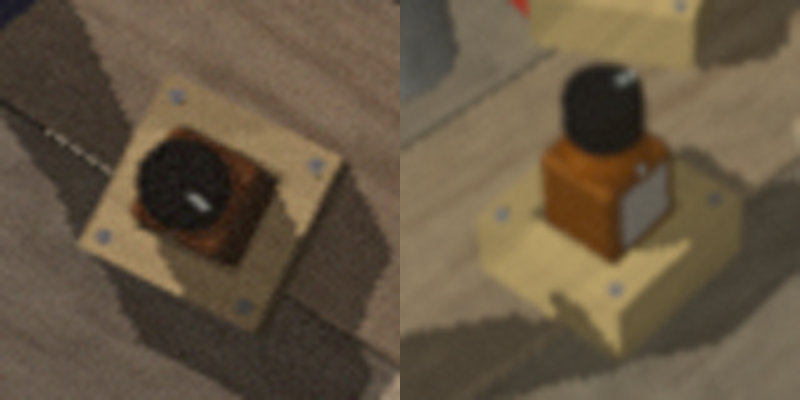

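The crop confirms it: black cap, amber square body, in the plywood holder. In the left half the holder screws are at (177,97), (316,165), (104,237) and (245,306), and the white bar is at (198,202).

Run:
```python
import pickle; from h import *
from plant import telemetry
d=pickle.load(open("cams0.pkl","rb")); c=d["top"]
P=[on_plane(c,(140+x/5,150+y/5),.04) for x,y in [(177,97),(316,165),(104,237),(245,306)]]
for p in P: print(p)
cen=np.mean(P,0); print("holder",cen)
e=P[1]-P[0]; print("edge yaw",np.degrees(np.arctan2(e[1],e[0])))
e=P[2]-P[0]; print("edge yaw",np.degrees(np.arctan2(e[1],e[0])))
print("cap", on_plane(c,(140+183/5,150+184/5),.12), "bar",on_plane(c,(140+198/5,150+202/5),.126))
s=d["side"]; print("side cap top", on_plane(s,(200+(605-400)/5,230+83/5),.126),"bar",on_plane(s,(200+(627-400)/5,230+77/5),.126),"mark",on_plane(s,(200+(642-400)/5,230+168/5),.085))
for n,px in [("green",(260,170)),("blue",(131,139))]: print(n,on_plane(c,px,.12))
q=R.from_quat(telemetry.get_state()["tcp_rot"]).as_matrix(); print(q)
```

```text
[ 0.51005853 -0.03406293  0.04      ]
[ 0.47766841 -0.10333481  0.04      ]
[ 0.44046254 -0.00086301  0.04      ]
[ 0.40803132 -0.07081381  0.04      ]
holder [ 0.4590552  -0.05226864  0.04      ]
edge yaw -115.05983859520647
edge yaw 154.49708984742185
cap [ 0.45868962 -0.05303261  0.12      ] bar [ 0.45004183 -0.06115321  0.126     ]
side cap top [ 0.4588685  -0.05605841  0.126     ] bar [ 0.44952176 -0.06256256  0.126     ] mark [ 0.43749203 -0.04238188  0.085     ]
green [ 0.50039287 -0.24105093  0.12      ]
blue [0.5667948  0.05526262 0.12      ]
[[ 9.71861118e-01  2.35554511e-01 -2.00303882e-04]
 [ 2.35554382e-01 -9.71858732e-01  2.17664895e-03]
 [ 3.18052403e-04 -2.16258294e-03 -9.99997611e-01]]
```

Bottle axis is at about (0.459, -0.053). The bar is about 69° anticlockwise of the mark, so the cap reads about 1.2 rad. I'll grip it with the tool yawed to about 60°, which leaves room for a clockwise turn of 90° or so. Moving over it now.

Request:
arm_command(series=[4,-4.7,0,0,0,-4,0,7,-8,0,0,0,-8,0,10,-11.5,0,0,0,-12,0,13,-15,0,0,0,-16,0,16,-18.7,0,0,0,-20,0,18.5,-22,0,0,0,-23,0,21,-25,0,0,0,-23,0,21.7,-25.8,0,0,0,-23,0,21.7,-25.8,0,0,0,-23,0])

```text
time: 0.85
eef_pos: [0.3108, -0.3486, 0.2305]
tcp_rot: [0.949, 0.316, 0.001, -0.002]
contact_force: [0.1, -0.5, -1.2]
opening: 1.0
finger_force: 0.0
```

```bash
cat >> h.py <<'E'
def goto(s,p,yaw):
    "shift (cm) and turn (deg) in tool axes to world TCP p, tool down, tool-x heading yaw (deg)"
    M=R.from_quat(s["tcp_rot"]); G=R.from_euler("z",yaw,degrees=True)*R.from_euler("x",180,degrees=True)
    print("shift",np.round(M.inv().apply(np.array(p)-s["eef_pos"])*100,2),"turn",np.round((M.inv()*G).as_rotvec(degrees=True),2))
def show(s):
    m=R.from_quat(s["tcp_rot"]).as_matrix()
    print("t",round(s["time"],2),"p",s["eef_pos"].round(4),"yaw",np.degrees(np.arctan2(m[1,0],m[0,0])).round(1),"q",s["qpos"].round(2),"F",s["contact_force"].round(1),"T",s["wrist_torque"].round(2),"open",round(s["opening"],3),"ff",round(s["finger_force"],1))
E
python3 - <<'E'
from h import *; from plant import telemetry
s=telemetry.get_state(); show(s); goto(s,[.459,-.053,.23],60)
E
```

```text
t 0.85 p [ 0.3108 -0.3486  0.2305] yaw 36.9 q [-1.06 -0.19  2.07  0.    1.26 -0.14] F [ 0.1 -0.5 -1.2] T [ 0.03 -0.07 -0.03] open 1.0 ff 0.0
shift [ 29.6  -14.74   0.16] turn [ -0.11  -0.17 -23.1 ]
```

Request:
arm_command(series=[3.4,-1.7,0,0,0,-3,0,7,-3.4,0,0,0,-6,0,10.5,-5.2,0,0,0,-9,0,14,-7,0,0,0,-12,0,17.5,-8.7,0,0,0,-15,0,21,-10.4,0,0,0,-18,0,24.5,-12.2,0,0,0,-21,0,27.5,-13.7,0,0,0,-23,0,29.6,-14.7,0,0,0,-23,0,29.6,-14.7,0,0,0,-23,0])

```text
time: 1.68
eef_pos: [0.46, -0.0565, 0.231]
tcp_rot: [0.866, 0.499, 0.0, -0.001]
contact_force: [-1.2, -0.7, 1.3]
opening: 1.003
finger_force: 0.0
```

Run:
```python
from h import *; from plant import telemetry,vision; import pickle
s=telemetry.get_state(); show(s); w=vision.read_camera("wrist"); pickle.dump((s,w),open("w1.pkl","wb"))
cv2.imwrite("pics/w1.png",w["color"]); print(w["K"],w["T_tool_cam"])
goto(s,[.459,-.053,.23],60)
```

```text
t 1.68 p [ 0.46   -0.0565  0.231 ] yaw 59.9 q [-0.34 -0.2   2.08  0.    1.26  0.18] F [-1.2 -0.7  1.3] T [-0.02 -0.04 -0.02] open 1.003 ff 0.0
[[266.46776698   0.         253.62554625]
 [  0.         266.46776698 191.93165611]
 [  0.           0.           1.        ]] [[ 4.44153097e-04 -9.65839732e-01 -2.59139758e-01  6.57813412e-02]
 [ 9.99999757e-01  5.68294520e-04 -4.04138829e-04 -8.25726716e-04]
 [ 5.37601042e-04 -2.59139515e-01  9.65839750e-01 -1.40948657e-01]
 [ 0.00000000e+00  0.00000000e+00  0.00000000e+00  1.00000000e+00]]
shift [ 0.25 -0.26  0.1 ] turn [-0.04 -0.07 -0.1 ]
```

View pics/w1.png

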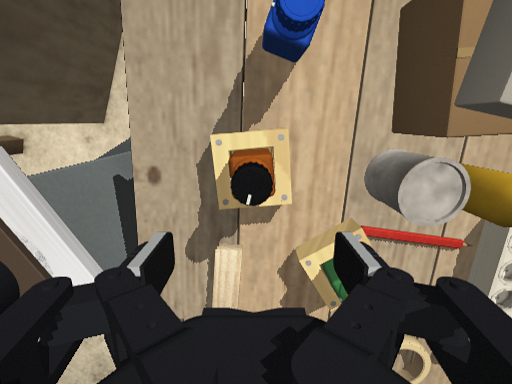

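The wrist view shows the black cap at about (252,184) with its white bar at (249,199), and the holder around it with screws at about (218,141), (281,137), (224,202) and (284,198). The blue bottle is off at (295,30).

Run:
```python
from h import *; import pickle
s,w=pickle.load(open("w1.pkl","rb")); im=w["color"]
roi=im[120:220,200:300]; g=roi.max(2)
m=(g<55).astype(np.uint8); n,l,st,ce=cv2.connectedComponentsWithStats(m); i=1+np.argmax(st[1:,4]); print(st[i],ce[i]+[200,120])
hsv=cv2.cvtColor(roi,cv2.COLOR_BGR2HSV)
b=((hsv[...,2]>170)&(hsv[...,1]<40)).astype(np.uint8); n,l,s2,c2=cv2.connectedComponentsWithStats(b)
for k in range(1,n): print("bar",s2[k],c2[k]+[200,120],w_plane(w,s,c2[k]+[200,120],.126))
x,y,ww,hh,_=st[i]
# cap silhouette: lower image edge is top-face rim nearest; use width for lateral, bounding of top rim
print("cap c", w_plane(w,s,ce[i]+[200,120],.115), "left/right",w_plane(w,s,(200+x,120+y+hh/2),.12),w_plane(w,s,(200+x+ww,120+y+hh/2),.12))
print("bottom rim(top face)",w_plane(w,s,(200+x+ww/2,120+y+hh),.126))
P=[w_plane(w,s,p,.04) for p in [(218.5,142),(281,137),(224,202),(284,198.5)]]; print(np.mean(P,0),P)
cv2.imwrite("pics/w1c.png",cv2.resize(roi,(600,600),interpolation=cv2.INTER_CUBIC))
```

```text
[  31   42   42   44 1362] [251.38472834 183.0763583 ]
bar [80 15  4  3  6] [281.16666667 136.16666667] [ 0.50684911 -0.02334083  0.126     ]
bar [78 16  1  3  3] [278. 137.] [ 0.50401389 -0.02255385  0.126     ]
bar [20 20  1  1  1] [220. 140.] [0.45713527 0.0015038  0.126     ]
bar [16 22  1  1  1] [216. 142.] [0.45303588 0.00180801 0.126     ]
bar [18 22  4  2  4] [219.5  142.25] [4.55674390e-01 2.08694723e-05 1.26000000e-01]
bar [30 58  1  2  2] [230.  178.5] [ 0.44638805 -0.0335495   0.126     ]
bar [46 75  5 10 27] [248.25925926 199.22222222] [ 0.45098812 -0.05975292  0.126     ]
cap c [ 0.46024303 -0.0496303   0.115     ] left/right [ 0.44326688 -0.03952881  0.12      ] [ 0.47857082 -0.05996313  0.12      ]
bottom rim(top face) [ 0.4506625  -0.06747874  0.126     ]
[ 0.45943594 -0.05084384  0.04      ] [array([0.44197336, 0.00067505, 0.04      ]), array([ 0.51128609, -0.03250096,  0.04      ]), array([ 0.40728386, -0.06828873,  0.04      ]), array([ 0.47720046, -0.10326074,  0.04      ])]
```

View pics/w1c.png

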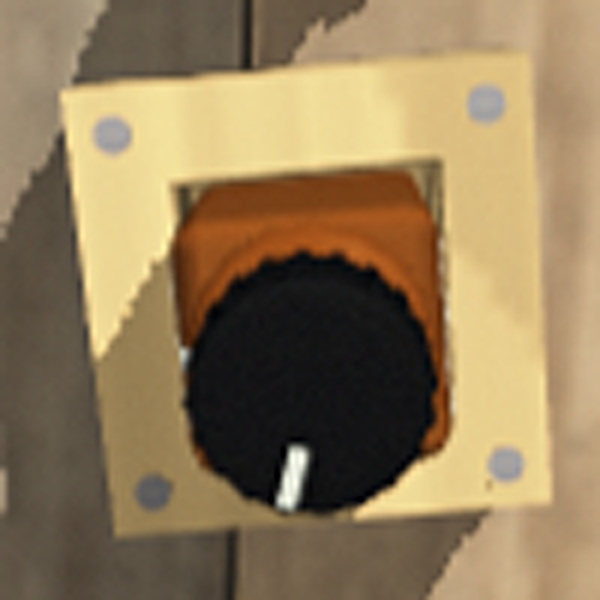

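Cap centre is (0.4595, -0.0515). The bar is about 70° anticlockwise of the mark at crop (183,355), so about 1.2 rad.

Run:
```python
from h import *; from plant import telemetry
s=telemetry.get_state(); show(s); goto(s,[.4595,-.0515,.092],60)
```

```text
t 1.73 p [ 0.4594 -0.0581  0.2309] yaw 59.8 q [-0.35 -0.2   2.08 -0.    1.26  0.18] F [-0.8 -0.1 -0.1] T [ 0.   -0.03 -0.02] open 0.996 ff 0.0
shift [ 0.58 -0.31 13.89] turn [-0.05  0.02 -0.15]
```

Request:
arm_command(series=[0.5,-0.3,2,0,0,0,0,0.5,-0.3,4,0,0,0,0,0.5,-0.3,6,0,0,0,0,0.5,-0.3,8,0,0,0,0,0.5,-0.3,8,0,0,0,0,0.5,-0.3,8,0,0,0,0], force=40)

```text
time: 2.23
eef_pos: [0.4578, -0.0544, 0.1503]
tcp_rot: [0.868, 0.497, -0.001, -0.001]
contact_force: [0.5, 0.4, 0.6]
opening: 0.997
finger_force: 0.0
```

Run:
```python
from h import *; from plant import telemetry
s=telemetry.get_state(); show(s); goto(s,[.4595,-.0515,.092],60)
```

```text
t 2.23 p [ 0.4578 -0.0544  0.1503] yaw 59.5 q [-0.34 -0.11  2.16 -0.    1.1   0.19] F [0.5 0.4 0.6] T [0.03 0.03 0.02] open 0.997 ff 0.0
shift [0.34 0.01 5.83] turn [-0.18  0.05 -0.46]
```

Request:
arm_command(series=[0.3,0,1.5,0,0,0,0,0.3,0,3,0,0,0,0,0.3,0,4.5,0,0,0,0,0.3,0,5.8,0,0,0,0,0.3,0,5.8,0,0,0,0,0.3,0,5.8,0,0,0,0,0.3,0,5.8,0,0,0,0])

```text
time: 2.82
eef_pos: [0.4617, -0.0519, 0.0951]
tcp_rot: [0.868, 0.497, 0.001, 0.001]
contact_force: [0.5, -0.5, 1.0]
opening: 1.002
finger_force: 0.0
```

Run:
```python
from h import *; from plant import telemetry,vision
s=telemetry.get_state(); show(s); goto(s,[.4595,-.0515,.092],60)
w=vision.read_camera("wrist"); cv2.imwrite("pics/w2.png",w["color"])
```

```text
t 2.82 p [ 0.4617 -0.0519  0.0951] yaw 59.6 q [-0.33 -0.02  2.19 -0.    0.97  0.2 ] F [ 0.5 -0.5  1. ] T [-0.03 -0.07  0.03] open 1.002 ff 0.0
shift [-0.08 -0.21  0.31] turn [ 0.17 -0.03 -0.4 ]
```

View pics/w2.png

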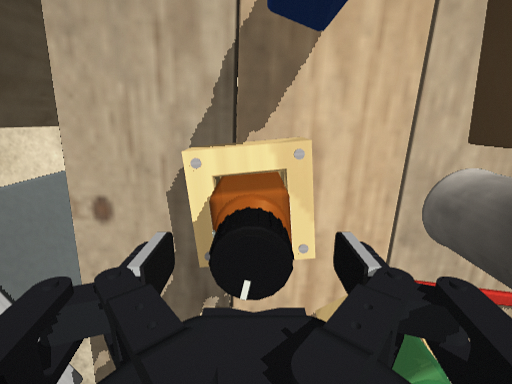

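The cap is at (251,255), centred between the fingers, whose inner edges are at about columns 173 and 336. Closing now.

Request:
arm_command(series=[0,-0.1,0.2,0,0,0,0.3,0,-0.1,0.2,0,0,0,1,0,-0.1,0.2,0,0,0,1,0,-0.1,0.2,0,0,0,1,0,-0.1,0.2,0,0,0,1,0,-0.1,0.2,0,0,0,1,0,-0.1,0.2,0,0,0,1,0,-0.1,0.2,0,0,0,1,0,-0.1,0.2,0,0,0,1,0,-0.1,0.2,0,0,0,1], force=40)

```text
time: 3.7
eef_pos: [0.46, -0.0508, 0.0918]
tcp_rot: [0.868, 0.497, 0.0, 0.0]
contact_force: [1.2, -0.7, 3.2]
opening: 0.457
finger_force: 40.4
```

Run:
```python
from h import *; from plant import telemetry
show(telemetry.get_state())
```

```text
t 3.7 p [ 0.46   -0.0508  0.0918] yaw 59.6 q [-0.33 -0.02  2.19 -0.    0.97  0.2 ] F [ 1.2 -0.7  3.2] T [ 0.01 -0.08  0.  ] open 0.457 ff 40.4
```

Gripped at about 39 mm. Turning clockwise, which is positive about tool z.

Request:
arm_command(series=[0,0,0,0,0,6,1,0,0,0,0,0,12,1,0,0,0,0,0,18,1,0,0,0,0,0,24,1,0,0,0,0,0,30,1,0,0,0,0,0,36,1,0,0,0,0,0,42,1,0,0,0,0,0,48,1,0,0,0,0,0,54,1,0,0,0,0,0,58,1])

```text
time: 4.53
eef_pos: [0.4599, -0.0509, 0.0917]
tcp_rot: [1.0, 0.012, 0.0, 0.0]
contact_force: [-0.3, -1.4, 3.4]
opening: 0.461
finger_force: 40.5
```

Run:
```python
from h import *; from plant import telemetry
show(telemetry.get_state())
```

```text
t 4.53 p [ 0.4599 -0.0509  0.0917] yaw 1.4 q [-0.33 -0.02  2.19 -0.    0.97  1.22] F [-0.3 -1.4  3.4] T [-0.04 -0.   -0.03] open 0.461 ff 40.5
```

Request:
arm_command(series=[0,0,0,0,0,3,1,0,0,0,0,0,6,1,0,0,0,0,0,9,1,0,0,0,0,0,11,1,0,0,0,0,0,12,1,0,0,0,0,0,13,1,0,0,0,0,0,13,1])

```text
time: 5.12
eef_pos: [0.46, -0.0509, 0.0917]
tcp_rot: [0.995, -0.099, 0.0, 0.0]
contact_force: [0.5, -1.3, 3.4]
opening: 0.459
finger_force: 40.5
```

Run:
```python
from h import *; from plant import telemetry
show(telemetry.get_state())
```

```text
t 5.12 p [ 0.46   -0.0509  0.0917] yaw -11.4 q [-0.33 -0.02  2.19 -0.    0.97  1.44] F [ 0.5 -1.3  3.4] T [-0.13 -0.01 -0.04] open 0.459 ff 40.5
```

Request:
arm_command(series=[0,0,0,0,0,1.5,1,0,0,0,0,0,3,1,0,0,0,0,0,4,1,0,0,0,0,0,5,1,0,0,0,0,0,5,1])

```text
time: 5.53
eef_pos: [0.4603, -0.0509, 0.0917]
tcp_rot: [0.99, -0.142, 0.001, 0.0]
contact_force: [1.9, -1.5, 2.9]
opening: 0.458
finger_force: 40.6
```

Run:
```python
from h import *; from plant import telemetry,vision
import pickle
s=telemetry.get_state(); show(s)
w=vision.read_camera("wrist"); sd=vision.read_camera("side"); pickle.dump((s,w,sd),open("w3.pkl","wb"))
cv2.imwrite("pics/w3.png",np.hstack([cv2.resize(w["color"][140:300,170:330],(400,400)),cv2.resize(sd["color"][220:300,200:280],(400,400))]))
```

```text
t 5.53 p [ 0.4603 -0.0509  0.0917] yaw -16.3 q [-0.33 -0.02  2.19 -0.    0.96  1.53] F [ 1.9 -1.5  2.9] T [-0.2  -0.29  0.33] open 0.458 ff 40.6
```

View pics/w3.png

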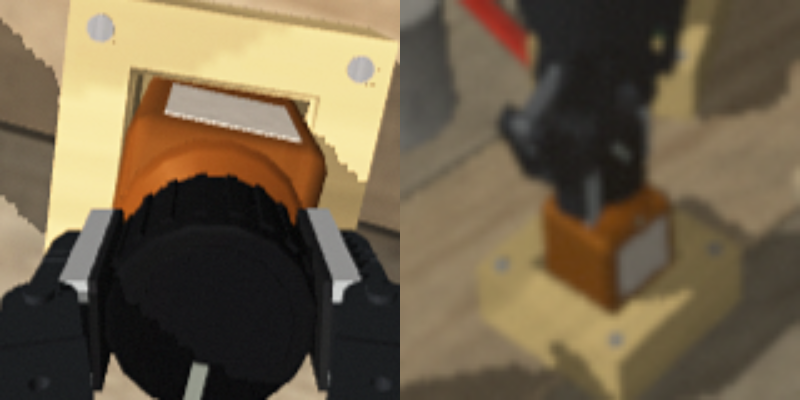

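The left half shows the fingers holding the cap, with the bar still at the near side at (195,380). The right half shows the bottle upright in its holder. Torque has risen to 0.33 N m, so the stop is probably reached. I'll turn a little further to confirm.

Request:
arm_command(series=[0,0,0,0,0,1,1,0,0,0,0,0,2,1,0,0,0,0,0,3,1,0,0,0,0,0,4,1,0,0,0,0,0,4,1,0,0,0,0,0,4,1])

```text
time: 6.13
eef_pos: [0.4596, -0.0506, 0.0918]
tcp_rot: [0.984, -0.176, -0.0, 0.0]
contact_force: [1.0, -0.7, 7.1]
opening: 0.459
finger_force: 40.7
```

Run:
```python
from h import *; from plant import telemetry
s=telemetry.get_state(); show(s)
```

```text
t 6.13 p [ 0.4596 -0.0506  0.0918] yaw -20.3 q [-0.33 -0.02  2.19 -0.    0.97  1.6 ] F [ 1.  -0.7  7.1] T [-0.04 -0.24  0.77] open 0.459 ff 40.7
```

Torque is now 0.77 N m after 80° of turn, against 0.05 N m needed to move a loose cap, so the stop is reached. I'll raise the grip, ease the twist by 1°, and start lifting.

Request:
arm_command(series=[0,0,0,0,0,0,1,0,0,0,0,0,0,1,0,0,0,0,0,-1,1,0,0,0,0,0,-1,1,0,0,-0.3,0,0,-1,1,0,0,-0.6,0,0,-1,1,0,0,-1.0,0,0,-1,1,0,0,-1.0,0,0,-1,1], force=70)

```text
time: 6.8
eef_pos: [0.4576, -0.0499, 0.0977]
tcp_rot: [0.986, -0.169, -0.001, -0.0]
contact_force: [5.3, -1.6, -12.3]
opening: 0.449
finger_force: 73.1
```

Run:
```python
from h import *; from plant import telemetry,vision
s=telemetry.get_state(); show(s)
w=vision.read_camera("wrist"); sd=vision.read_camera("side")
cv2.imwrite("pics/w4.png",np.hstack([cv2.resize(w["color"][140:300,170:330],(400,400)),cv2.resize(sd["color"][220:300,200:280],(400,400))]))
```

```text
t 6.8 p [ 0.4576 -0.0499  0.0977] yaw -19.4 q [-0.33 -0.03  2.19  0.    0.98  1.58] F [  5.3  -1.6 -12.3] T [-0.47 -1.32  0.46] open 0.449 ff 73.1
```

View pics/w4.png

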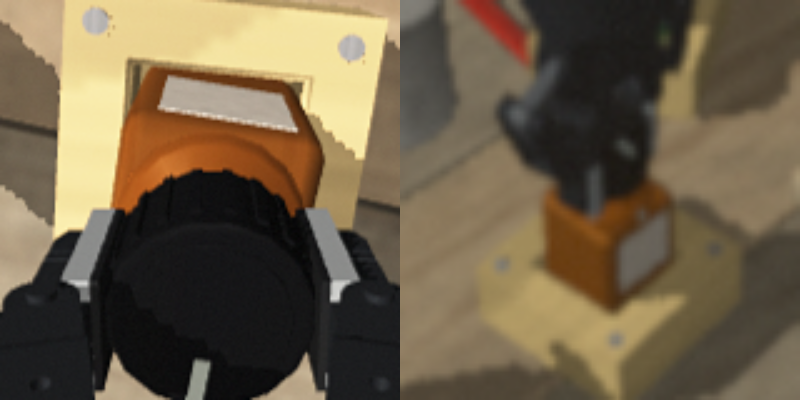

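The bar still sits at the same spot in the gripper, crop (198,380), so the grip isn't slipping. The upward load is about 12 N while the bottle leaves the pocket. I'll keep lifting slowly.

Request:
arm_command(series=[0,0,-0.2,0,0,0,1,0,0,-0.5,0,0,0,1,0,0,-0.8,0,0,0,1,0,0,-1.1,0,0,0,1,0,0,-1.4,0,0,0,1,0,0,-1.4,0,0,0,1,0,0,-1.4,0,0,0,1])

```text
time: 7.48
eef_pos: [0.4575, -0.0499, 0.1124]
tcp_rot: [0.986, -0.169, -0.002, -0.001]
contact_force: [3.7, -1.3, -11.4]
opening: 0.45
finger_force: 73.4
```

Run:
```python
from h import *; from plant import telemetry
s=telemetry.get_state(); show(s); goto(s,[.4595,-.051,.24],-19.4)
```

```text
t 7.48 p [ 0.4575 -0.0499  0.1124] yaw -19.4 q [-0.33 -0.05  2.18  0.    1.02  1.58] F [  3.7  -1.3 -11.4] T [-0.35 -1.06  0.3 ] open 0.45 ff 73.4
shift [  0.16   0.04 -12.76] turn [-0.02  0.26 -0.04]
```

Request:
arm_command(series=[0.1,0,-0.3,0,0,0,1,0.1,0,-0.7,0,0,0,1,0.1,0,-1.1,0,0,0,1,0.1,0,-1.5,0,0,0,1,0.1,0,-2,0,0,0,1,0.1,0,-2.5,0,0,0,1,0.1,0,-3,0,0,0,1,0.1,0,-3,0,0,0,1])

```text
time: 8.15
eef_pos: [0.4615, -0.0513, 0.1472]
tcp_rot: [0.986, -0.168, 0.001, 0.0]
contact_force: [-0.7, -0.9, -3.3]
opening: 0.45
finger_force: 74.3
```

Run:
```python
from h import *; from plant import telemetry,vision
s=telemetry.get_state(); show(s); goto(s,[.4595,-.051,.24],-19.4)
w=vision.read_camera("wrist"); sd=vision.read_camera("side")
cv2.imwrite("pics/w5.png",np.hstack([cv2.resize(w["color"][140:300,170:330],(400,400)),cv2.resize(sd["color"][200:300,190:290],(400,400))]))
```

```text
t 8.15 p [ 0.4615 -0.0513  0.1472] yaw -19.4 q [-0.33 -0.1   2.16  0.    1.08  1.58] F [-0.7 -0.9 -3.3] T [ 0.01 -0.01 -0.01] open 0.45 ff 74.3
shift [-0.17  0.04 -9.28] turn [-0.01 -0.16  0.01]
```

View pics/w5.png

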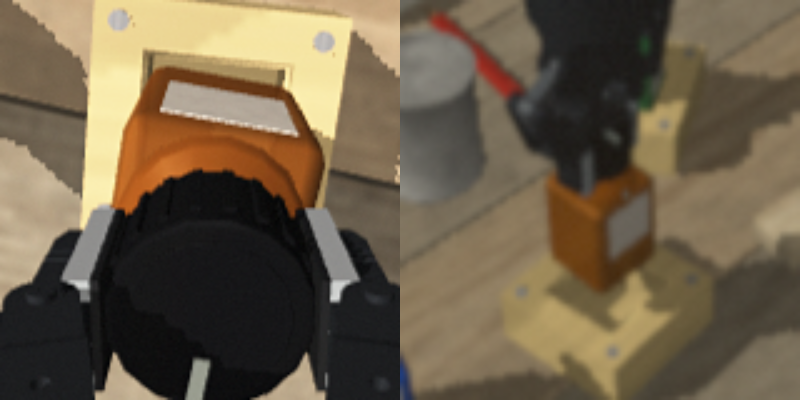

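The bottle is clear of the pocket and hanging upright, with a load of about 3.3 N. Raising it to about 12 cm over the holder.

Request:
arm_command(series=[0,0,-0.7,0,0,0,1,0,0,-1.8,0,0,0,1,-0.1,0,-3,0,0,0,1,-0.1,0,-4.2,0,0,0,1,-0.1,0,-5.4,0,0,0,1,-0.1,0,-6.6,0,0,0,1,-0.1,0,-7.8,0,0,0,1,-0.1,0,-8.8,0,0,0,1,-0.1,0,-9.5,0,0,0,1,-0.1,0,-9.8,0,0,0,1])

```text
time: 9.08
eef_pos: [0.4602, -0.0508, 0.245]
tcp_rot: [0.986, -0.168, 0.001, 0.0]
contact_force: [-0.0, 0.2, -3.5]
opening: 0.449
finger_force: 74.3
```

Request:
arm_command(series=[0,0,0,0,0,0,1,0,0,0,0,0,0,1,0,0,0,0,0,0,1,0,0,0,0,0,0,1,0,0,0,0,0,0,1,0,0,0,0,0,0,1,0,0,0,0,0,0,1,0,0,0,0,0,0,1,0,0,0,0,0,0,1,0,0,0,0,0,0,1])

```text
time: 9.92
eef_pos: [0.4596, -0.0506, 0.2433]
tcp_rot: [0.986, -0.168, 0.0, -0.0]
contact_force: [0.0, 0.4, -3.4]
opening: 0.449
finger_force: 74.3
```

Request:
arm_command(series=[0,0,0,0,0,0,1,0,0,0,0,0,0,1,0,0,0,0,0,0,1,0,0,0,0,0,0,1,0,0,0,0,0,0,1,0,0,0,0,0,0,1,0,0,0,0,0,0,1,0,0,0,0,0,0,1,0,0,0,0,0,0,1,0,0,0,0,0,0,1])

```text
time: 10.75
eef_pos: [0.4596, -0.0506, 0.2433]
tcp_rot: [0.986, -0.168, -0.0, -0.0]
contact_force: [0.8, -0.9, -2.5]
opening: 0.446
finger_force: 74.3
```

Request:
arm_command(series=[0,0,0,0,0,0,1,0,0,0,0,0,0,1,0,0,0,0,0,0,1,0,0,0,0,0,0,1,0,0,0,0,0,0,1,0,0,0,0,0,0,1,0,0,0,0,0,0,1,0,0,0,0,0,0,1,0,0,0,0,0,0,1,0,0,0,0,0,0,1])

```text
time: 11.58
eef_pos: [0.4596, -0.0506, 0.2433]
tcp_rot: [0.986, -0.168, -0.0, -0.0]
contact_force: [0.0, 0.6, -2.9]
opening: 0.451
finger_force: 74.3
```

Request:
arm_command(series=[0,0,0,0,0,0,1,0,0,0,0,0,0,1,0,0,0,0,0,0,1,0,0,0,0,0,0,1,0,0,0,0,0,0,1,0,0,0,0,0,0,1,0,0,0,0,0,0,1,0,0,0,0,0,0,1,0,0,0,0,0,0,1,0,0,0,0,0,0,1])

```text
time: 12.42
eef_pos: [0.4596, -0.0506, 0.2433]
tcp_rot: [0.986, -0.168, 0.0, -0.0]
contact_force: [1.0, -0.0, -3.3]
opening: 0.447
finger_force: 74.3
```

Run:
```python
from h import *; from plant import telemetry,vision
s=telemetry.get_state(); show(s)
w=vision.read_camera("wrist"); sd=vision.read_camera("side")
cv2.imwrite("pics/w6.png",np.hstack([cv2.resize(w["color"][140:300,170:330],(400,400)),cv2.resize(sd["color"][170:300,170:300],(400,400))]))
```

```text
t 12.42 p [ 0.4596 -0.0506  0.2433] yaw -19.4 q [-0.33 -0.21  2.07  0.    1.29  1.58] F [ 1.  -0.  -3.3] T [ 0.05  0.04 -0.02] open 0.447 ff 74.3
```

View pics/w6.png

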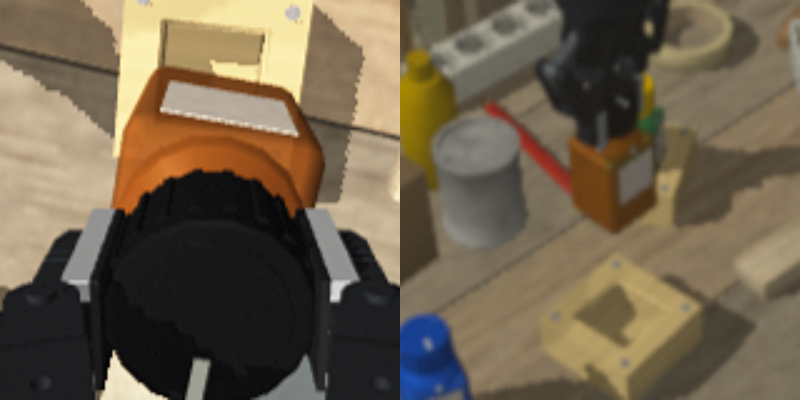

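The bottle hangs upright and still above the empty holder. Bar and label haven't moved relative to the gripper since the cap reached its stop, so the cap is still tight. Held for over 3 s, so I'm handing in.

```bash
python3 -c "
from plant import ctrl; print(ctrl.sign_off())"
```

```text
the job is handed in; nothing more can be done
None
```

The job is handed in with no verdict returned: I screwed the cap to its stop in the holder (torque rose to 0.77 N m), and the gripper now holds the bottle upright and still with its underside about 12 cm over the holder, held just over three seconds before hand-in.

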